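# Lock the nozzle carrier into the depositor

## Task

Fit the nozzle carrier, the steel cup with the black side handle, to the underside of the depositor's head: lift it upright into the collar, feeling gently for the turn at which its lugs pass up through the gaps, push it up against the spring plate and turn it counter-clockwise (seen from above) until it comes up against the stop. Then let it down so that the lugs drop into their pockets, and leave it hanging there, locked and upright. Never force it, and do not disturb the loose nozzle, the jar and the mould.

Things in the scene. Friction and masses are not known exactly. Their poses are not given: they have to be found in the camera images.
- carrier: The nozzle carrier to be fitted: steel cup with a side handle with black rubbery grip, loose, 0.24 to 0.39 kg, standing upright on the worktop. Origin under the middle of the cup; z up, x from handle to cup (the handle lies at -x). Cup 52 mm in diameter; tapered top, highest point 74 mm above the origin.
- handle (a point): Middle of the carrier's black grip, the place to hold it from above: a level straight bar 78 mm long (along x), 18 mm wide, 24 mm high, 34 mm above the cup's underside. The cup's upright axis is 136 mm from this point along its +x; a 12 mm steel rod joins them. Axes are the carrier's.
- lugs (a point): Point on the carrier's cup axis level with the underside of its lugs: 54 mm above the cup's underside, 20 mm above the grip's middle. The three lugs, 120 degrees apart, are equal round pins 9 mm in diameter (about 18 degrees) that reach out to 36 mm from the axis; one points along the handle. The cup's top is 20 mm above this point. Axes are the carrier's.
- depositor: White tabletop depositor, fixed; origin on the worktop under its outlet axis, -x is its front, z up. Base 12 mm thick and 150 mm wide, from 50 mm in front of the axis to 200 mm behind; column behind; round head of 47 mm radius with a steel hopper (49 mm radius, top at 284 mm). More than 100 N of contact force between carrier and depositor is forcing it.
- mount (a point): Middle of the collar's underside, 140 mm up, opening downward; axes as the depositor. Outside 89 mm across, bore 58 mm inside the lips, 79 mm above them. Three 33 degree gaps pass the lugs up when the carrier's yaw is the depositor's -0.5 rad (handle to its +y side) plus an unknown, unmeasured -0.45 to +0.45 rad; play 0.12 rad each way. Else the lugs' tops hit the lips' underside, at this height.
- land (a point): Point on the collar's axis level with the lands, 7 mm above mount. Counter-clockwise from above, each gap is followed by a flat land 21 degrees long (7 mm up), a pocket 24 degrees long (floor 4 mm up, so 3 mm deep), then a solid rigid stop. From mid gap to the stop is a turn of about 52 degrees. It is felt as sideways push and twist; 1 Nm about this axis is 30 N at the lugs.
- plate (a point): Centre of the face of the spring plate in the collar as it was at rest, 22 mm above mount (does not follow the plate). The plate pushes down on the carrier's top: 1.2 N at first touch and 0.2 N more per mm. Turn with the lugs' underside about 9 to 11 mm above mount; at 14 mm the plate is at its end and rigid.
- nozzle_mid (a point): Bystander: steel conical piping nozzle, 26 mm diameter, 32 mm high, loose, its middle.
- jar_mid (a point): Bystander: small amber jar with a black cap, 38 mm diameter, 60 mm high, loose, its middle.
- mould_mid (a point): Bystander: black square mould with four dark sweets, 80 x 80 x 18 mm, loose, its middle.

How it is judged:
By the outcome, as a careful person would: the job done as asked, in the order asked, and still so for the second after the job is handed in, with the robot touching nothing.
It also fails if it takes over 72 s, if anything falls off the work surface, if the arm or the gripper's body presses on something with over 40 N, if the wrist force passes 120 N, or if a joint passes its speed limit or range.

## Robot

A 7-joint arm with a two-finger parallel gripper is mounted at the origin on a cart in front of the work surface, level with it; the furniture and walls round the work are solid. World frame = base frame: x ahead of the robot, y to its left, z up, the work surface at z = 0. Lengths are in mm, angles in rad, forces in N, time in s.
With the tool pointing down it reaches from about 425 to 875 mm from the base axis. Payload 4.7 kg.
Tool frame: the origin (TCP) lies midway between the tips of the shut fingers; the grasp point (between the pads) lies env.tcp_to_grasp behind it (env.tcp_to_grasp is the distance from the TCP to the grasp point, in mm); z points along the fingers, y is the line along which they close (so a half turn about z gives the same grasp; the last joint's range is limited). The gripper opens to 87 mm and grips with 3 to 60 N. Pads are 19 mm wide; open, the fingers measure 117 mm over their backs; the gripper's body (75 mm by 190 mm) begins 51 mm behind the grasp point.
Start: joints at [-1.18, 0.321, -0.07, 1.45, 0.023, 1.371, -0.057], TCP at [239.194, 604.41, 222.587] pointing down, gripper open.
Joint ranges: [-2.86, 2.86], [-0.3, 2.09], [-1.38, 1.24], [0.06, 2.45], [-1.56, 4.7], [0.09, 2.05], [-2.69, 2.69]. Speed limits (rad/s): [2.57, 2.57, 3.14, 3.14, 3.14, 3.14, 3.14].

## Interface

Orientations are given as a unit quaternion [w, x, y, z].
In Python, from bench import env gives the robot as it stands.
- The arm moves only by the tool send_rows, never from a script. Its argument "moves" is a list of rows, each a list of 3 entries, a list of its own where there are three numbers: the shift along the world's x, y, z in units of 0.04 m (1.0 is 0.04 m), then the turn, a rotation vector about the world's x, y, z in units of 0.08 rad (1.0 is 0.08 rad), then the finger opening in mm, from 0 to 87. A call has 1 to 5 rows; each row shifts and turns the commanded pose from where the row before left it; what a row does not reach is not made up. A row lasts 1/12 s, in which the tool goes at most 41.7 mm and 7.16 degrees, less where a joint would pass 70% of its speed; a pose out of reach is approached as far as the arm can. A call with a number of a shift or a turn outside -1 to 1 is refused whole. A call with a gripper value outside its range is refused whole. The fingers move at their own pace and stop on an object; "squeeze" is the grip in N (left out, the last holds). Time passes only in rows, so rows that do not move let the fingers close. It gives the time, the measured TCP pose, the force, the opening and the grip force at its end, in the units of the state.
- env.get_state(): the state, without advancing time (a new reading comes with each control period).
- env.capture(name): name is "side" or "top"; returns the picture (384x512x3 uint8, red, green, blue); there is no depth.
- env.camera_info(name): a dict with "vertical_fov" (degrees; the focal length in pixels is half the picture's height over the tangent of half this angle, whatever the lens; pixels are square), "cx", "cy" (the principal point, pixels), "R" (3x3) and "t" (3): a world point X has camera coordinates R X + t. Camera axes: x right, y down, z forward; pixel columns grow to the right and rows downward; lengths in mm; the calibration is good to about 2 mm. A picture is of the moment at which its call begins. camera_info takes no time and is no camera call.
- env.hand_in(): hands the job in; it is judged then, once.
Trained networks look in the newest picture that a camera, given by its name, has taken for a name from the list of things; names that differ only in an ending like _2 or _b are one class to them, and where a whole thing is asked for, a point or a joint stands for the part that bears it (a point fixed in the world has none). Each returns a list of dicts, best first, with "p" (0 to 1); they miss things now and then, are a little off and sometimes report something else, mostly with a low value. They report only what shows in the picture. A call takes as long as a camera call.
- env.silhouettes(thing, camera): "region" (384x512 bool, what is visible of it) and "centre" ([column, row] in pixels, amid what is visible of it).
- env.spot_point(thing, camera): "centre" ([column, row] in pixels: a listed point, or the origin of a listed thing).
The state is a dict: "time": time; "joint_positions": joint angles; "joint_vel": joint speeds; "joint_efforts": joint torques, N m; "position": TCP position; "eef_rot": TCP orientation; "contact_force": force on the tool from outside, world axes, zero at the start; "moment": the same for the moment, N m; "grip_width": opening from 0.0 (shut) to 1.0 (fully open); "grasp_force": force on a finger pad.
Only numpy, scipy, OpenCV 4.12 (cv2) and the standard library are available. Lean on these libraries where they do the work, as an engineer would, in place of code of your own. Each camera call takes 0.05 s, during which the arm holds its last target. There are 200 camera calls.

## Working session

There is one attempt and no reset: what is moved stays moved. The work goes in short steps, Python scripts to look and compute and a tool call to move; the robot and the scene stay as the last step left them, time stands still between calls to the robot, and variables do not carry over. Pictures are saved under pics/ and viewed, at most 10 in all, crops included, and the job is handed in when it is done.

Besides the shell and the picture viewer there is one more tool, called as name(argument=value, ...) on one line, values as JSON. send_rows: Moves the arm, as the interface text tells. Shifts and turns lie within -1 to 1; 1 stands for 0.04 m of shift or 0.08 rad of turn. Its arguments: {"type":"object","properties":{"moves":{"type":"array"},"squeeze":{"type":"number"}},"required":["moves"]}

```bash
mkdir -p pics; ls; cat > h.py <<'E'
import numpy as np, cv2
from bench import env
def ray(cam,px):
    c=env.camera_info(cam); f=192/np.tan(np.radians(c["vertical_fov"])/2)
    R=np.array(c["R"]);t=np.array(c["t"])
    d=R.T@np.array([(px[0]-c["cx"])/f,(px[1]-c["cy"])/f,1]); return -R.T@t,d/np.linalg.norm(d)
def atz(cam,px,z):
    o,d=ray(cam,px); return o+d*(z-o[2])/d[2]
def proj(cam,X):
    c=env.camera_info(cam); f=192/np.tan(np.radians(c["vertical_fov"])/2)
    p=np.array(c["R"])@np.array(X,float)+np.array(c["t"]); return p[:2]/p[2]*f+[c["cx"],c["cy"]]
def tri(pairs):
    A=np.zeros((3,3));b=np.zeros(3)
    for cam,px in pairs:
        o,d=ray(cam,px);M=np.eye(3)-np.outer(d,d);A+=M;b+=M@o
    return np.linalg.solve(A,b)
def st():
    s=env.get_state()
    print({k:np.round(s[k],3).tolist() for k in s if k not in("joint_vel","joint_efforts")})
E
python3 - <<'E'
from h import *
a=env.capture("top");b=env.capture("side")
im=np.hstack([a,b])[:,:,::-1]
cv2.imwrite("pics/a.png",cv2.resize(im,(800,300),interpolation=cv2.INTER_AREA))
for n in ["carrier","handle","lugs","depositor","mount","nozzle_mid","jar_mid","mould_mid"]:
    P=[]
    for c in("top","side"):
        r=env.spot_point(n,c)
        if r: P.append((c,r[0]["centre"])); print(n,c,np.round(r[0]["centre"],1),round(r[0]["p"],2))
    if len(P)==2:print("   ",tri(P).round(1))
for c in("top","side"):
    o,_=ray(c,(256,192));print(c,o,env.camera_info(c)["vertical_fov"])
print(env.tcp_to_grasp);st()
E
```

```text
pics
carrier top [329.4 187.7] 0.71
handle top [315.3 229.8] 0.82
handle side [329.6 230.7] 0.73
    [492.4  11.2  35.1]
lugs top [328.3 179.5] 0.75
lugs side [316.1 193.6] 0.9
    [624.3 -25.5  47.2]
depositor top [224.7 180.5] 0.6
mount top [219.6 165. ] 0.83
mount side [217.1 186.1] 0.78
    [634.8 251.3 138.7]
nozzle_mid top [231.2 252.3] 0.63
nozzle_mid side [252.2 282. ] 0.47
    [433.3 235.6  13.3]
jar_mid top [323.3 118.8] 0.54
jar_mid side [282.4 169.1] 0.6
    [809.8 -19.6  17.4]
mould_mid top [185.4 258.4] 0.74
mould_mid side [205.4 311.5] 0.77
    [412.5 353.4   2.2]
top [405.9888293  151.88776775 964.03506776] 57.14833051025095
side [-26.77179275 435.57566861 620.10946111] 56.69634422309824
18.700000000000003
{'time': 0.9, 'joint_positions': [-1.18, 0.321, -0.07, 1.451, 0.023, 1.371, -0.057], 'position': [239.188, 604.414, 222.598], 'eef_rot': [0.0, 0.187, 0.982, 0.0], 'contact_force': [0.286, -0.145, 0.262], 'moment': [0.039, 0.011, 0.08], 'grasp_force': 0.0, 'grip_width': 1.0}
```

View pics/a.png

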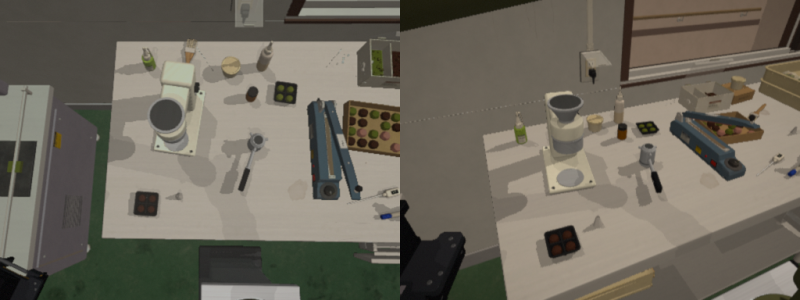

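The top view (left) shows the depositor at about (170,115) and the carrier's cup at (257,140), with its handle towards (243,182). The nozzle, mould and jar are clear of both. Next I need the depositor's yaw.

```bash
python3 - <<'E'
from h import *
a=env.capture("top")[:,:,::-1];b=env.capture("side")[:,:,::-1]
A=cv2.resize(a[70:250,170:350],(600,600),interpolation=cv2.INTER_CUBIC)
cv2.imwrite("pics/b.png",A)
B=cv2.resize(b[110:260,170:370],(800,600),interpolation=cv2.INTER_CUBIC)
cv2.imwrite("pics/c.png",B)
E
```

```text
(no output)
```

View pics/b.png

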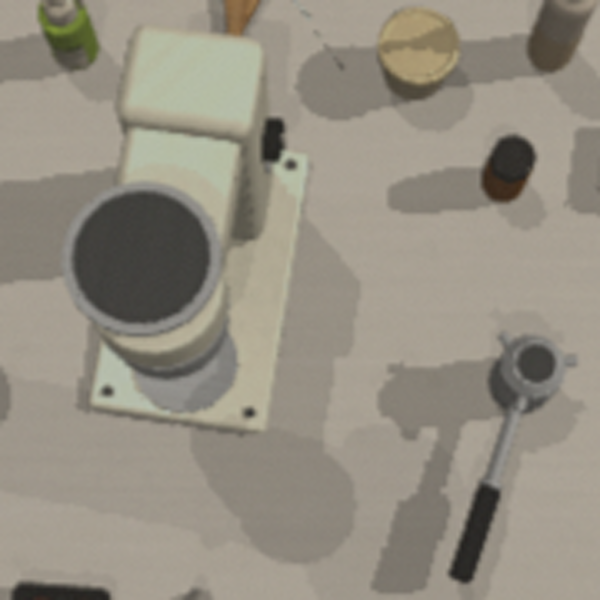

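View pics/c.png

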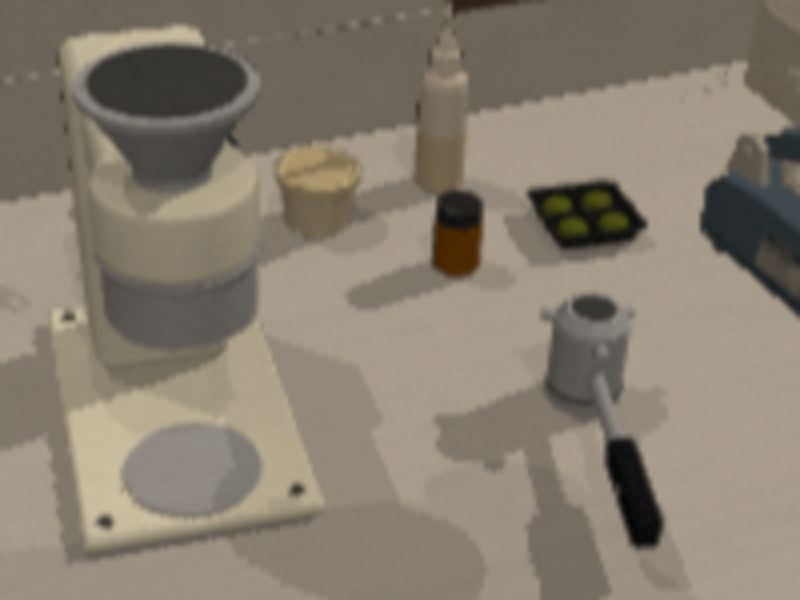

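The crops show the base plate's corners: top crop (93,402), (265,428), (308,157); side crop (86,542), (320,503), (54,314). The hopper rim is centred at (142,260) in the top crop and (168,88) in the side crop.

```bash
python3 - <<'E'
from h import *
t=lambda u,v:(170+u/3.3333,70+v/3.3333)
s=lambda u,v:(170+u/4,110+v/4)
FL,FR,BR=[atz("top",t(*p),12) for p in((93,402),(265,428),(308,157))]
fl,fr,bl=[atz("side",s(*p),12) for p in((86,542),(320,503),(54,314))]
for n,X in zip("FL FR BR fl fr bl".split(),(FL,FR,BR,fl,fr,bl)):print(n,X.round(1))
an=lambda d:round(float(np.arctan2(d[1],d[0])),3)
print("yaw",an(BR-FR),an(bl-fl),an((FL-FR))-1.571,an(fl-fr)-1.571)
for y in(-.12,-.09,-.06):
    u=np.array([np.cos(y),np.sin(y),0]);print(y,((FL+FR)/2+50*u).round(1),((fl+fr)/2+50*u).round(1))
print("hopper",atz("top",t(142,260),284).round(1),atz("side",s(168,88),284).round(1))
print("outlet disc",atz("side",s(191,469),12).round(1))
# carrier
print("cuptop",atz("top",t(537,365),74).round(1),atz("side",s(594,307),74).round(1))
print("grip top ends",atz("top",t(487,490),46).round(1),atz("top",t(462,578),46).round(1),atz("side",s(622,442),46).round(1),atz("side",s(650,535),46).round(1))
for n in ["handle","lugs","mount"]:
    P=[]
    for c in("top","side"):
        env.capture(c);r=env.spot_point(n,c); P.append((c,r[0]["centre"]))
    print(n,tri(P).round(1))
print(env.get_state()["time"])
E
```

```text
FL [597.7 327.   12. ]
FR [577.1 184.   12. ]
BR [814.6 150.6  12. ]
fl [594.5 332.5  12. ]
fr [573.  190.3  12. ]
bl [831.5 294.7  12. ]
yaw -0.14 -0.158 -0.14300000000000002 -0.1499999999999999
-0.12 [637.  249.5  12. ] [633.4 255.4  12. ]
-0.09 [637.2 251.   12. ] [633.5 256.9  12. ]
-0.06 [637.3 252.5  12. ] [633.7 258.4  12. ]
hopper [631. 251. 284.] [623.2 255.7 284. ]
outlet disc [633.  254.4  12. ]
cuptop [617.6 -28.1  74. ] [618.6 -25.2  74. ]
grip top ends [523.4   8.1  46. ] [454.8  28.8  46. ] [519.7  10.3  46. ] [443.5  38.9  46. ]
handle [491.7  13.1  40.4]Traceback (most recent call last):
  File "<stdin>", line 19, in <module>
IndexError: list index out of range
```

send_rows(moves=[[[0.33,-0.74,-0.14],[0,0,0.04],60],[[0.33,-0.74,-0.14],[0,0,0.04],60],[[0.33,-0.74,-0.14],[0,0,0.04],60],[[0.33,-0.74,-0.14],[0,0,0.04],60],[[0.33,-0.74,-0.14],[0,0,0.04],60]])

```text
time: 1.82
position: [305.7, 455.0, 194.4]
eef_rot: [0.0, 0.179, 0.984, 0.0]
contact_force: [0.6, -0.1, 0.5]
grip_width: 0.73
grasp_force: 0.0
```

send_rows(moves=[[[0.33,-0.74,-0.14],[0,0,0.04],60],[[0.33,-0.74,-0.14],[0,0,0.04],60],[[0.33,-0.74,-0.14],[0,0,0.04],60],[[0.33,-0.74,-0.14],[0,0,0.04],60],[[0.33,-0.74,-0.14],[0,0,0.04],60]])

```text
time: 2.23
position: [371.7, 307.0, 166.6]
eef_rot: [0.0, 0.171, 0.985, 0.0]
contact_force: [0.8, 0.1, -0.1]
grip_width: 0.693
grasp_force: 0.0
```

send_rows(moves=[[[0.33,-0.74,-0.14],[0,0,0.04],60],[[0.33,-0.74,-0.14],[0,0,0.04],60],[[0.33,-0.74,-0.14],[0,0,0.04],60],[[0.33,-0.74,-0.14],[0,0,0.04],60],[[0.33,-0.74,-0.14],[0,0,0.04],60]])

```text
time: 2.65
position: [437.7, 159.0, 138.7]
eef_rot: [0.0, 0.164, 0.987, 0.0]
contact_force: [0.2, 0.2, -0.2]
grip_width: 0.691
grasp_force: 0.0
```

send_rows(moves=[[[0.33,-0.74,-0.14],[0,0,0.04],60],[[0.33,-0.74,-0.14],[0,0,0.04],60],[[0.33,-0.74,-0.14],[0,0,0.04],60],[[0.33,-0.74,-0.14],[0,0,0.04],60],[[0.33,-0.74,-0.14],[0,0,0.04],60]])

```text
time: 3.07
position: [503.8, 11.0, 110.7]
eef_rot: [0.0, 0.156, 0.988, 0.0]
contact_force: [-0.1, 0.6, -0.9]
grip_width: 0.69
grasp_force: 0.0
```

send_rows(moves=[[[0,0,0],[0,0,0],60],[[0,0,0],[0,0,0],60]])

```text
time: 3.23
position: [503.4, 10.3, 110.4]
eef_rot: [-0.0, 0.158, 0.987, -0.0]
contact_force: [-0.1, 0.3, 0.4]
grip_width: 0.692
grasp_force: 0.0
```

```bash
python3 - <<'E'
from h import *
a=env.capture("top")[:,:,::-1];b=env.capture("side")[:,:,::-1]
s=env.get_state();g=np.array(s["position"])
P=[proj("side",g),proj("side",[503.3,10.4,46])]
print(np.round(P,1))
A=cv2.resize(a[150:290,240:380],(400,400),interpolation=cv2.INTER_CUBIC)
B=cv2.resize(b[150:290,260:400],(400,400),interpolation=cv2.INTER_CUBIC)
cv2.imwrite("pics/d.png",np.hstack([A,B]));st()
E
```

```text
[[331.8 204.1]
 [329.1 224.6]]
{'time': 3.333, 'joint_positions': [-0.516, 0.097, 0.463, 1.963, -0.05, 1.092, 1.226], 'position': [503.007, 13.242, 110.621], 'eef_rot': [-0.0, 0.155, 0.988, 0.0], 'contact_force': [-0.019, -0.052, 0.035], 'moment': [0.09, -0.017, 0.058], 'grasp_force': 0.0, 'grip_width': 0.692}
```

View pics/d.png

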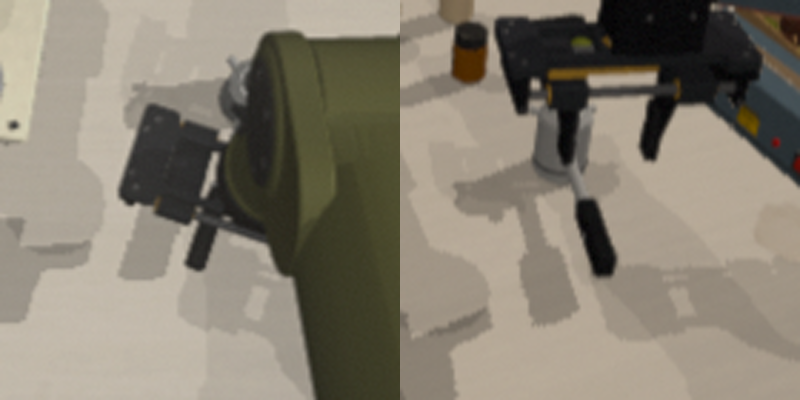

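The side crop shows the grip between the open fingers at about (590,210), with nothing else nearby. I'll go down and close.

send_rows(moves=[[[0,0,-0.7],[0,0,0],60],[[0,0,-0.7],[0,0,0],60],[[0,0,-0.6],[0,0,0],60],[[0,0,-0.35],[0,0,0],60],[[0,0,0],[0,0,0],60]])

```text
time: 3.75
position: [500.1, 14.1, 13.8]
eef_rot: [-0.003, 0.154, 0.988, -0.001]
contact_force: [-0.6, -0.0, -0.3]
grip_width: 0.694
grasp_force: 0.0
```

send_rows(moves=[[[0,0,0],[0,0,0],30],[[0,0,0],[0,0,0],22],[[0,0,0],[0,0,0],18],[[0,0,0],[0,0,0],10],[[0,0,0],[0,0,0],0]], squeeze=15)

```text
time: 4.17
position: [503.9, 12.7, 17.6]
eef_rot: [0.001, 0.156, 0.988, 0.0]
contact_force: [0.2, 0.7, -0.8]
grip_width: 0.398
grasp_force: 0.0
```

send_rows(moves=[[[0,0,0],[0,0,0],0],[[0,0,0],[0,0,0],0],[[0,0,0],[0,0,0],0],[[0,0,0],[0,0,0],0]], squeeze=58)

```text
time: 4.5
position: [503.3, 12.4, 16.7]
eef_rot: [0.0, 0.156, 0.988, 0.0]
contact_force: [0.1, 0.3, 0.2]
grip_width: 0.203
grasp_force: 58.0
```

```bash
python3 - <<'E'
from h import *
st()
E
```

```text
{'time': 4.5, 'joint_positions': [-0.49, 0.232, 0.454, 2.04, -0.13, 0.896, 1.292], 'position': [503.289, 12.376, 16.717], 'eef_rot': [0.0, 0.156, 0.988, 0.0], 'contact_force': [0.134, 0.274, 0.187], 'moment': [0.017, 0.024, -0.018], 'grasp_force': 57.993, 'grip_width': 0.203}
```

send_rows(moves=[[[0,0,0.2],[0,0,0],0],[[0,0,0.3],[0,0,0],0],[[0,0,0.35],[0,0,0],0],[[0,0,0.35],[0,0,0],0],[[0,0,0],[0,0,0],0]])

```text
time: 4.92
position: [505.2, 12.5, 67.7]
eef_rot: [0.002, 0.156, 0.988, 0.001]
contact_force: [0.6, 0.0, -2.4]
grip_width: 0.203
grasp_force: 58.0
```

```bash
python3 - <<'E'
from h import *
st()
a=env.capture("top")[:,:,::-1];b=env.capture("side")[:,:,::-1]
for n in("lugs","handle","carrier"):
  for c in("side","top"):
    r=env.spot_point(n,c); print(n,c,[(np.round(q["centre"],1),round(q["p"],2)) for q in r[:2]])
print(proj("side",[618.5,-26.5,104]),proj("side",[618.5,-26.5,50]))
cv2.imwrite("pics/e.png",np.hstack([cv2.resize(b[120:260,270:410],(500,500),interpolation=cv2.INTER_CUBIC)]))
E
```

```text
{'time': 4.917, 'joint_positions': [-0.508, 0.154, 0.465, 2.002, -0.083, 0.998, 1.255], 'position': [505.178, 12.511, 67.715], 'eef_rot': [0.002, 0.156, 0.988, 0.001], 'contact_force': [0.638, 0.043, -2.396], 'moment': [0.032, 0.23, -0.003], 'grasp_force': 57.993, 'grip_width': 0.203}
lugs side [(array([317.6, 178.1]), 0.68), (array([252.1, 282.4]), 0.54)]
lugs top [(array([334.8, 174. ]), 0.6)]
handle side [(array([334.6, 213.7]), 0.93), (array([214.4, 178.1]), 0.38)]
handle top [(array([318.4, 229.2]), 0.5)]
carrier side [(array([313. , 193.5]), 0.91)]
carrier top [(array([329.8, 182.9]), 0.58)]
[320.29110931 177.32571558] [317.91135116 193.90542866]
```

View pics/e.png

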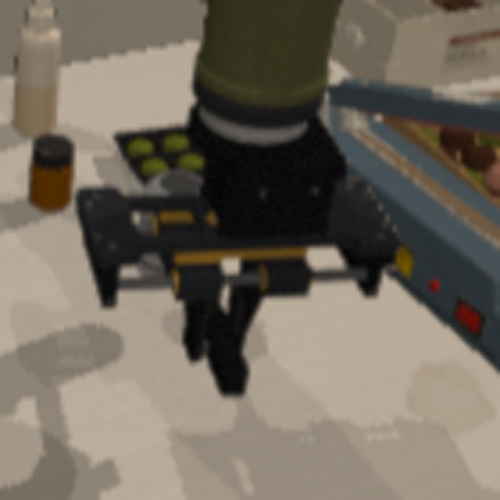

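The side crop shows the carrier held by its grip at about (228,350), hanging level in the fingers and clear of everything. The reported lug point agrees with an upright pose. I'll carry it round to the front of the depositor.

send_rows(moves=[[[-0.06,0.4,0],[0,0,-0.3],0],[[-0.06,0.7,0],[0,0,-0.4],0],[[-0.06,0.8,0],[0,0,-0.4],0],[[-0.06,0.8,0],[0,0,-0.4],0],[[-0.06,0.8,0],[0,0,-0.4],0]])

```text
time: 5.73
position: [490.8, 153.6, 64.3]
eef_rot: [-0.0, 0.231, 0.973, 0.0]
contact_force: [0.1, 0.6, -3.9]
grip_width: 0.199
grasp_force: 58.0
```

send_rows(moves=[[[-0.06,0.8,0],[0,0,-0.4],0],[[-0.06,0.8,0],[0,0,-0.4],0],[[-0.06,0.8,0],[0,0,-0.4],0],[[-0.06,0.8,0],[0,0,-0.4],0],[[-0.06,0.8,0],[0,0,-0.4],0]])

```text
time: 6.15
position: [478.7, 314.0, 64.1]
eef_rot: [-0.0, 0.308, 0.951, -0.0]
contact_force: [-0.5, 0.1, -2.3]
grip_width: 0.202
grasp_force: 58.0
```

send_rows(moves=[[[-0.06,0.8,0],[0,0,-0.3],0],[[-0.06,0.5,0],[0,0,0],0],[[0,0,0],[0,0,0],0],[[0,0,0],[0,0,0],0]])

```text
time: 6.48
position: [473.4, 366.0, 63.8]
eef_rot: [-0.0, 0.317, 0.948, -0.0]
contact_force: [0.4, -0.7, -3.0]
grip_width: 0.204
grasp_force: 58.0
```

```bash
cat >> h.py <<'E'
def pose():
    s=env.get_state();q=s["eef_rot"];p=np.array(s["position"])
    psi=2*np.arctan2(q[2],q[1])-np.pi
    return p,(psi+np.pi/2)%np.pi-np.pi/2,s
E
python3 - <<'E'
from h import *
st();p,y,s=pose();print(p,y)
b=env.capture("side");a=env.capture("top")
u=np.array([np.cos(y),np.sin(y),0]);
cup=p+121*u;b0=p[2]+18.7-34
for h in(0,54,74):
  for c in("side","top"): print(h,c,proj(c,[cup[0],cup[1],b0+h]).round(1))
for n in("lugs","handle","carrier","mount"):
  P=[]
  for c in("side","top"):
    r=env.spot_point(n,c); print(n,c,[(np.round(q["centre"],1),round(q["p"],2)) for q in r[:1]])
    if r:P.append((c,r[0]["centre"]))
  if len(P)==2:print(tri(P).round(1))
cv2.imwrite("pics/f.png",np.hstack([cv2.resize(x[110:250,170:310,::-1],(400,400),interpolation=cv2.INTER_CUBIC) for x in(b,a)]))
E
```

```text
{'time': 6.483, 'joint_positions': [-0.93, 0.343, 0.271, 1.77, -0.105, 1.044, 0.304], 'position': [473.372, 366.014, 63.778], 'eef_rot': [-0.0, 0.317, 0.948, -0.0], 'contact_force': [0.408, -0.685, -3.043], 'moment': [0.164, 0.309, -0.045], 'grasp_force': 57.993, 'grip_width': 0.204}
[473.37224907 366.01426211  63.77844156] -0.6454942128776624
0 side [209.3 236.6]
0 top [207.8 198.2]
54 side [207.8 218.8]
54 top [204.6 194.4]
74 side [207.2 211.8]
74 top [203.3 192.8]
lugs side [(array([209. , 216.7]), 0.68)]
lugs top [(array([207.8, 192.8]), 0.79)]
[574.9 287.1 102.3]
handle side [(array([184.8, 268.8]), 0.74)]
handle top [(array([219.2, 165.9]), 0.34)]
[ 744.7  319.  -235.4]
carrier side [(array([206.2, 236.2]), 0.97)]
carrier top []
mount side []
mount top [(array([218.6, 165.3]), 0.59)]
```

View pics/f.png

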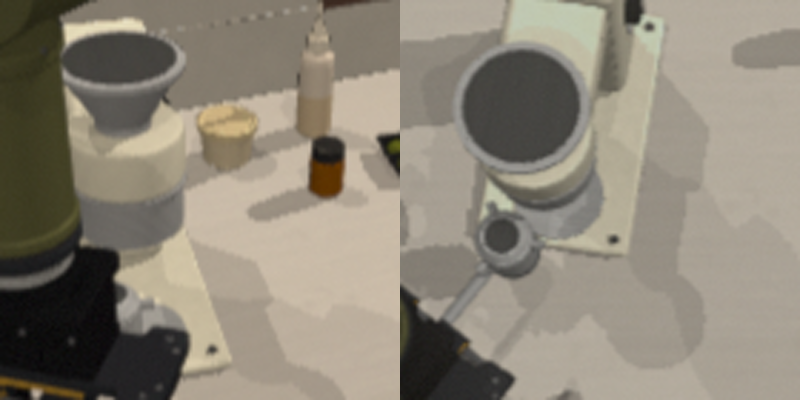

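Left is the side view: the cup is partly hidden at (140,310). Right is the top view: the cup's dark mouth is at about (500,237), upright and in front of the head. I'll fit the mouth to refine the cup axis relative to the TCP.

```bash
python3 - <<'E'
from h import *
a=env.capture("top");p,y,s=pose();print(p,y)
g=cv2.cvtColor(a,cv2.COLOR_RGB2GRAY)[178:208,190:222]
big=cv2.resize(g,None,fx=8,fy=8,interpolation=cv2.INTER_CUBIC)
for th in(70,85,95):
  n,l,S,C=cv2.connectedComponentsWithStats((big<th).astype(np.uint8))
  for i in range(1,n):
    c=C[i]/8+[190,178]-.44
    if S[i,4]>600 and np.hypot(*(c-[205,193]))<5: print(th,c.round(2),S[i,2:]/8,atz("top",c,p[2]-15.3+74).round(1))
for r in env.spot_point("lugs","top")[:1]:print(atz("top",r["centre"],p[2]+38.7).round(1))
r=env.silhouettes("depositor","top")
u=np.array([np.cos(y),np.sin(y)]);print("pred",p[:2]+121*u)
# hopper dark interior
G=cv2.cvtColor(a,cv2.COLOR_RGB2GRAY)
n,l,S,C=cv2.connectedComponentsWithStats((G<85).astype(np.uint8))
i=l[147,212]; print("hop",C[i],S[i],atz("top",C[i],284).round(1), atz("top",C[i],270).round(1))
E
```

```text
[474.51776446 364.12936566  64.65859178] -0.6493244548356918
70 [205.31 191.76] [ 10.625  10.625 691.625] [572.5 288.3 123.4]
85 [205.27 191.72] [ 11.5    11.625 830.   ] [572.6 288.4 123.4]
95 [205.23 191.63] [ 12.   12.5 910. ] [572.9 288.5 123.4]
pred [570.89335062 290.96689992]
hop [211.93770492 146.79262295] [ 192  128   41   39 1220] [633.5 252.4 284. ] [638.2 254.5 270. ]
```

send_rows(moves=[[[0.35,-0.21,0],[0,0,0],0],[[0.4,-0.24,0],[0,0,0],0],[[0.4,-0.24,0],[0,0,0],0],[[0.4,-0.24,0],[0,0,0],0],[[0,0,0],[0,0,0],0]])

```text
time: 7.55
position: [540.6, 323.2, 64.9]
eef_rot: [0.002, 0.321, 0.947, -0.0]
contact_force: [1.1, -0.9, -2.6]
grip_width: 0.204
grasp_force: 58.0
```

send_rows(moves=[[[0,0,0.1],[0,0,0],0],[[0,0,0.1],[0,0,0],0],[[0,0,0.1],[0,0,0],0],[[0,0,0],[0,0,0],0]])

```text
time: 7.88
position: [536.2, 328.8, 78.0]
eef_rot: [0.0, 0.318, 0.948, 0.001]
contact_force: [0.0, 0.0, -3.0]
grip_width: 0.202
grasp_force: 58.0
```

```bash
python3 - <<'E'
from h import *
st();p,y,s=pose();print(p,y)
b=env.capture("side");a=env.capture("top")
st()
cv2.imwrite("pics/g.png",np.hstack([cv2.resize(x[110:250,170:310,::-1],(400,400),interpolation=cv2.INTER_CUBIC) for x in(b,a)]))
E
```

```text
{'time': 7.883, 'joint_positions': [-0.835, 0.387, 0.3, 1.683, -0.127, 1.088, 0.427], 'position': [536.165, 328.796, 77.965], 'eef_rot': [0.0, 0.318, 0.948, 0.001], 'contact_force': [0.011, 0.01, -2.992], 'moment': [0.231, 0.291, 0.054], 'grasp_force': 57.993, 'grip_width': 0.202}
[536.1654018  328.79609179  77.96452945] -0.6469575359219943
{'time': 7.983, 'joint_positions': [-0.835, 0.388, 0.3, 1.684, -0.127, 1.088, 0.427], 'position': [535.985, 328.192, 77.144], 'eef_rot': [0.0, 0.318, 0.948, 0.001], 'contact_force': [-0.828, -1.651, -2.53], 'moment': [0.111, 0.318, -0.001], 'grasp_force': 57.993, 'grip_width': 0.202}
```

View pics/g.png

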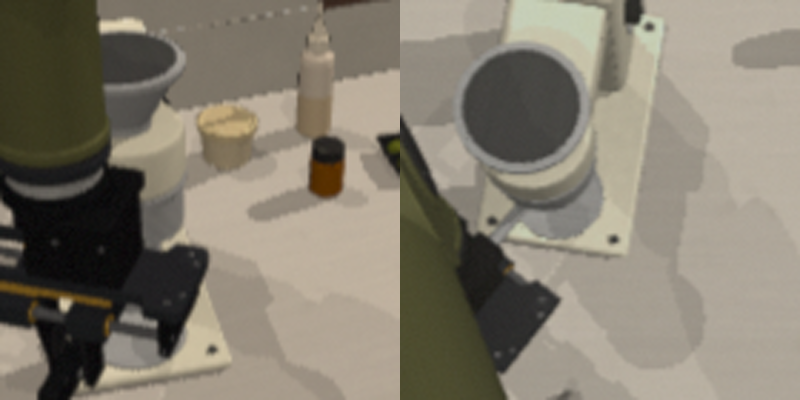

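The cup is hidden under the head, with the rod running in at (515,225) in the top view and the gripper clear of the head. I'll raise it gently.

send_rows(moves=[[[0,0,0.1],[0,0,0],0],[[0,0,0.1],[0,0,0],0],[[0,0,0.1],[0,0,0],0],[[0,0,0],[0,0,0],0]])

```text
time: 8.32
position: [537.1, 327.6, 89.9]
eef_rot: [0.001, 0.319, 0.948, 0.001]
contact_force: [-0.2, 1.0, -3.1]
grip_width: 0.203
grasp_force: 58.0
```

send_rows(moves=[[[0,0,0.05],[0,0,0],0],[[0,0,0.05],[0,0,0],0],[[0,0,0],[0,0,0],0]])

```text
time: 8.57
position: [536.6, 327.3, 93.0]
eef_rot: [0.0, 0.319, 0.948, 0.0]
contact_force: [0.6, -0.1, -2.4]
grip_width: 0.205
grasp_force: 58.0
```

```bash
python3 -c "
from h import *
st()"
```

```text
{'time': 8.567, 'joint_positions': [-0.836, 0.372, 0.304, 1.67, -0.121, 1.117, 0.423], 'position': [536.627, 327.262, 92.996], 'eef_rot': [0.0, 0.319, 0.948, 0.0], 'contact_force': [0.611, -0.07, -2.385], 'moment': [0.217, 0.224, 0.031], 'grasp_force': 57.993, 'grip_width': 0.205}
```

send_rows(moves=[[[0,0,0.04],[0,0,0],0],[[0,0,0.04],[0,0,0],0],[[0,0,0],[0,0,0],0]])

```text
time: 8.82
position: [536.6, 327.3, 96.1]
eef_rot: [0.0, 0.319, 0.948, 0.0]
contact_force: [-0.0, 0.2, -2.3]
grip_width: 0.204
grasp_force: 58.0
```

send_rows(moves=[[[0,0,0.03],[0,0,0],0],[[0,0,0],[0,0,0],0]])

```text
time: 8.98
position: [536.3, 327.2, 96.9]
eef_rot: [-0.0, 0.319, 0.948, 0.0]
contact_force: [0.0, 0.7, -3.8]
grip_width: 0.201
grasp_force: 58.0
```

send_rows(moves=[[[0,0,0.03],[0,0,0],0],[[0,0,0],[0,0,0],0]])

```text
time: 9.15
position: [536.1, 327.3, 97.9]
eef_rot: [-0.0, 0.319, 0.948, -0.0]
contact_force: [0.7, 1.2, -4.4]
grip_width: 0.199
grasp_force: 58.0
```

send_rows(moves=[[[0,0,0.03],[0,0,0],0],[[0,0,0],[0,0,0],0]])

```text
time: 9.32
position: [535.9, 327.3, 98.8]
eef_rot: [-0.0, 0.319, 0.948, -0.0]
contact_force: [0.7, 1.0, -7.3]
grip_width: 0.199
grasp_force: 58.0
```

send_rows(moves=[[[0,0,0.03],[0,0,0],0],[[0,0,0],[0,0,0],0]])

```text
time: 9.48
position: [535.7, 327.5, 100.0]
eef_rot: [-0.001, 0.319, 0.948, -0.0]
contact_force: [0.6, 1.5, -9.6]
grip_width: 0.202
grasp_force: 58.0
```

```bash
python3 -c "
from h import *
st()"
```

```text
{'time': 9.483, 'joint_positions': [-0.838, 0.365, 0.305, 1.664, -0.119, 1.131, 0.421], 'position': [535.723, 327.481, 100.012], 'eef_rot': [-0.001, 0.319, 0.948, -0.0], 'contact_force': [0.644, 1.509, -9.64], 'moment': [0.864, 0.609, 0.079], 'grasp_force': 58.005, 'grip_width': 0.202}
```

Net contact is about 7 N near TCP z 97–100, so the lugs are on the lips. I'll back down, turn about the cup axis by +0.2 and try again.

send_rows(moves=[[[0,0,-0.13],[0,0,0],0],[[-0.12,-0.17,0],[0,0,0.83],0],[[-0.11,-0.175,0],[0,0,0.83],0],[[-0.1,-0.18,0],[0,0,0.84],0],[[0,0,0],[0,0,0],0]])

```text
time: 9.9
position: [523.3, 304.6, 95.8]
eef_rot: [0.0, 0.222, 0.975, -0.0]
contact_force: [0.3, 0.3, -5.1]
grip_width: 0.2
grasp_force: 58.0
```

send_rows(moves=[[[0,0,0.05],[0,0,0],0],[[0,0,0.04],[0,0,0],0],[[0,0,0.03],[0,0,0],0],[[0,0,0],[0,0,0],0]])

```text
time: 10.23
position: [522.6, 305.6, 99.5]
eef_rot: [-0.001, 0.223, 0.975, -0.001]
contact_force: [-0.8, -1.1, -8.9]
grip_width: 0.199
grasp_force: 58.0
```

```bash
python3 -c "
from h import *
st();print(pose()[1])"
```

```text
{'time': 10.233, 'joint_positions': [-0.807, 0.32, 0.28, 1.721, -0.096, 1.116, 0.622], 'position': [522.65, 305.6, 99.487], 'eef_rot': [-0.001, 0.223, 0.975, -0.001], 'contact_force': [-0.844, -1.125, -8.939], 'moment': [0.033, 0.882, -0.173], 'grasp_force': 58.018, 'grip_width': 0.199}
-0.4500794866777498
```

send_rows(moves=[[[0,0,-0.13],[0,0,0],0],[[0.1,0.18,0],[0,0,-0.84],0],[[0.11,0.175,0],[0,0,-0.83],0],[[0.12,0.17,0],[0,0,-0.83],0]])

```text
time: 10.57
position: [537.8, 329.0, 96.2]
eef_rot: [0.001, 0.32, 0.947, 0.002]
contact_force: [0.8, 0.2, -3.5]
grip_width: 0.202
grasp_force: 58.0
```

send_rows(moves=[[[0.134,0.16,0],[0,0,-0.84],0],[[0.14,0.15,0],[0,0,-0.83],0],[[0.155,0.14,0],[0,0,-0.83],0],[[0,0,0],[0,0,0],0],[[0,0,0],[0,0,0],0]])

```text
time: 10.98
position: [554.3, 346.4, 95.7]
eef_rot: [0.001, 0.41, 0.912, 0.001]
contact_force: [0.2, -0.2, -3.2]
grip_width: 0.2
grasp_force: 58.0
```

send_rows(moves=[[[0,0,0.05],[0,0,0],0],[[0,0,0.04],[0,0,0],0],[[0,0,0.03],[0,0,0],0],[[0,0,0],[0,0,0],0]])

```text
time: 11.32
position: [553.8, 345.2, 100.5]
eef_rot: [0.0, 0.412, 0.911, 0.001]
contact_force: [-0.4, 1.2, -2.9]
grip_width: 0.201
grasp_force: 58.0
```

```bash
python3 -c "
from h import *
st();print(pose()[1])"
```

```text
{'time': 11.317, 'joint_positions': [-0.859, 0.415, 0.334, 1.601, -0.146, 1.149, 0.23], 'position': [553.822, 345.165, 100.519], 'eef_rot': [0.0, 0.412, 0.911, 0.001], 'contact_force': [-0.367, 1.197, -2.921], 'moment': [0.206, 0.211, -0.033], 'grasp_force': 57.996, 'grip_width': 0.201}
-0.8485518193108446
```

At a yaw of about -0.86 it passes up freely. I'll keep raising and feel for the spring plate.

send_rows(moves=[[[0,0,0.04],[0,0,0],0],[[0,0,0.04],[0,0,0],0],[[0,0,0],[0,0,0],0]])

```text
time: 11.57
position: [553.8, 345.3, 103.5]
eef_rot: [0.0, 0.412, 0.911, 0.0]
contact_force: [0.9, 0.1, -3.3]
grip_width: 0.204
grasp_force: 58.0
```

send_rows(moves=[[[0,0,0.04],[0,0,0],0],[[0,0,0.03],[0,0,0],0],[[0,0,0],[0,0,0],0]])

```text
time: 11.82
position: [553.7, 345.3, 106.1]
eef_rot: [0.0, 0.412, 0.911, 0.0]
contact_force: [0.2, -0.3, -3.0]
grip_width: 0.201
grasp_force: 58.0
```

send_rows(moves=[[[0,0,0.04],[0,0,0],0],[[0,0,0],[0,0,0],0],[[0,0,0],[0,0,0],0]])

```text
time: 12.07
position: [553.6, 345.3, 107.5]
eef_rot: [0.0, 0.412, 0.911, 0.0]
contact_force: [0.6, -0.6, -2.6]
grip_width: 0.203
grasp_force: 58.0
```

```bash
python3 -c "
from h import *
st();print(pose()[1])"
```

```text
{'time': 12.067, 'joint_positions': [-0.86, 0.41, 0.335, 1.594, -0.143, 1.162, 0.228], 'position': [553.628, 345.257, 107.498], 'eef_rot': [0.0, 0.412, 0.911, 0.0], 'contact_force': [0.556, -0.647, -2.614], 'moment': [0.192, 0.194, 0.013], 'grasp_force': 57.996, 'grip_width': 0.203}
-0.848803201301116
```

send_rows(moves=[[[0,0,0.04],[0,0,0],0],[[0,0,0],[0,0,0],0],[[0,0,0],[0,0,0],0]])

```text
time: 12.32
position: [553.7, 345.2, 109.1]
eef_rot: [0.0, 0.412, 0.911, 0.0]
contact_force: [0.4, -0.1, -3.0]
grip_width: 0.195
grasp_force: 58.0
```

send_rows(moves=[[[0,0,0.04],[0,0,0],0],[[0,0,0],[0,0,0],0],[[0,0,0],[0,0,0],0]])

```text
time: 12.57
position: [553.3, 345.2, 110.3]
eef_rot: [-0.0, 0.412, 0.911, -0.0]
contact_force: [-0.1, -0.4, -3.8]
grip_width: 0.201
grasp_force: 58.0
```

send_rows(moves=[[[0,0,0.04],[0,0,0],0],[[0,0,0],[0,0,0],0],[[0,0,0],[0,0,0],0]])

```text
time: 12.82
position: [553.3, 345.3, 112.1]
eef_rot: [-0.0, 0.412, 0.911, -0.0]
contact_force: [-0.2, -0.1, -4.5]
grip_width: 0.201
grasp_force: 58.0
```

```bash
python3 -c "
from h import *
st();print(pose()[1])"
```

```text
{'time': 12.817, 'joint_positions': [-0.861, 0.406, 0.336, 1.59, -0.142, 1.171, 0.227], 'position': [553.34, 345.265, 112.082], 'eef_rot': [-0.0, 0.412, 0.911, -0.0], 'contact_force': [-0.195, -0.078, -4.534], 'moment': [0.388, 0.353, -0.019], 'grasp_force': 57.997, 'grip_width': 0.201}
-0.848747846983978
```

send_rows(moves=[[[0,0,0.04],[0,0,0],0],[[0,0,0.04],[0,0,0],0],[[0,0,0],[0,0,0],0]])

```text
time: 13.07
position: [553.4, 345.4, 115.6]
eef_rot: [-0.0, 0.412, 0.911, 0.0]
contact_force: [-0.6, 0.4, -4.9]
grip_width: 0.203
grasp_force: 58.0
```

send_rows(moves=[[[0,0,0.04],[0,0,0],0],[[0,0,0.03],[0,0,0],0],[[0,0,0],[0,0,0],0]])

```text
time: 13.32
position: [553.3, 345.4, 118.3]
eef_rot: [-0.0, 0.412, 0.911, 0.0]
contact_force: [-0.6, 1.7, -5.5]
grip_width: 0.198
grasp_force: 58.0
```

```bash
python3 - <<'E'
from h import *
st();print(pose()[1])
b=env.capture("side");a=env.capture("top");st()
cv2.imwrite("pics/i.png",np.hstack([cv2.resize(x[130:230,170:270,::-1],(400,400),interpolation=cv2.INTER_CUBIC) for x in(b,a)]))
E
```

```text
{'time': 13.317, 'joint_positions': [-0.862, 0.4, 0.337, 1.583, -0.14, 1.182, 0.225], 'position': [553.332, 345.442, 118.338], 'eef_rot': [-0.0, 0.412, 0.911, 0.0], 'contact_force': [-0.607, 1.718, -5.456], 'moment': [0.599, 0.6, -0.026], 'grasp_force': 57.997, 'grip_width': 0.198}
-0.848670347449958
{'time': 13.417, 'joint_positions': [-0.862, 0.4, 0.337, 1.584, -0.14, 1.181, 0.225], 'position': [553.292, 345.346, 118.095], 'eef_rot': [-0.0, 0.412, 0.911, -0.0], 'contact_force': [-1.343, 0.463, -5.996], 'moment': [0.636, 0.589, -0.012], 'grasp_force': 57.997, 'grip_width': 0.201}
```

View pics/i.png

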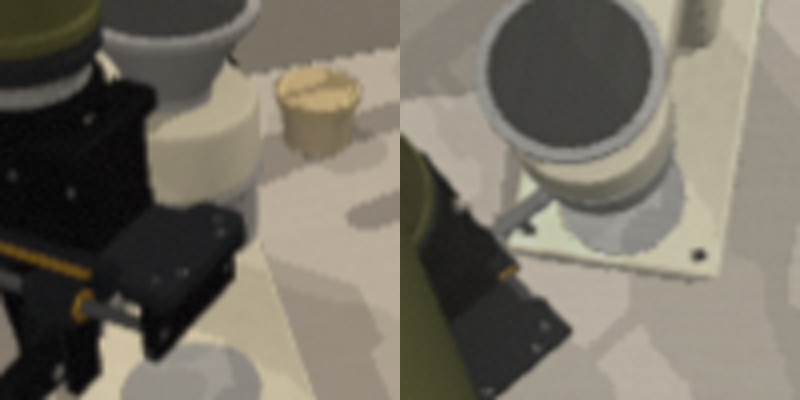

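The side view (left) shows the gripper beside the collar at (200,260). The top view (right) shows the rod entering at (520,215); the gripper is clear of the head. The load of 5.5–6 N puts the lugs about 10 mm up. I'll work out the arc for the counter-clockwise turn.

```bash
python3 - <<'E'
import numpy as np
R=124.5;a=-0.86+0.08*np.arange(15)
P=-R*np.c_[np.cos(a),np.sin(a)]
for x,d in zip(a[1:],np.diff(P,axis=0)/40):print(round(x,2),d.round(3))
E
```

```text
-0.78 [-0.182 -0.17 ]
-0.7 [-0.168 -0.184]
-0.62 [-0.153 -0.197]
-0.54 [-0.136 -0.208]
-0.46 [-0.119 -0.218]
-0.38 [-0.102 -0.227]
-0.3 [-0.083 -0.235]
-0.22 [-0.064 -0.241]
-0.14 [-0.045 -0.245]
-0.06 [-0.025 -0.248]
0.02 [-0.005 -0.249]
0.1 [ 0.015 -0.248]
0.18 [ 0.035 -0.246]
0.26 [ 0.054 -0.243]
```

send_rows(moves=[[[-0.09,-0.085,0],[0,0,0.5],0],[[-0.09,-0.085,0],[0,0,0.5],0],[[-0.084,-0.092,0],[0,0,0.5],0],[[-0.084,-0.092,0],[0,0,0.5],0]])

```text
time: 13.75
position: [540.0, 331.1, 118.3]
eef_rot: [0.001, 0.336, 0.942, 0.0]
contact_force: [0.9, 1.4, -6.4]
grip_width: 0.201
grasp_force: 58.0
```

```bash
python3 -c "
from h import *
st();print(pose()[1])"
```

```text
{'time': 13.75, 'joint_positions': [-0.845, 0.359, 0.313, 1.635, -0.118, 1.165, 0.381], 'position': [539.994, 331.135, 118.297], 'eef_rot': [0.001, 0.336, 0.942, 0.0], 'contact_force': [0.926, 1.373, -6.399], 'moment': [0.595, 0.314, 0.225], 'grasp_force': 58.025, 'grip_width': 0.201}
-0.6862399743044976
```

send_rows(moves=[[[-0.077,-0.098,0],[0,0,0.5],0],[[-0.076,-0.099,0],[0,0,0.5],0],[[-0.068,-0.104,0],[0,0,0.5],0],[[-0.068,-0.104,0],[0,0,0.5],0]])

```text
time: 14.08
position: [528.5, 314.9, 118.4]
eef_rot: [0.001, 0.26, 0.966, 0.0]
contact_force: [0.8, 2.1, -5.9]
grip_width: 0.202
grasp_force: 58.0
```

```bash
python3 -c "
from h import *
st();print(pose()[1])"
```

```text
{'time': 14.083, 'joint_positions': [-0.824, 0.32, 0.293, 1.682, -0.099, 1.153, 0.54], 'position': [528.483, 314.863, 118.4], 'eef_rot': [0.001, 0.26, 0.966, 0.0], 'contact_force': [0.797, 2.074, -5.909], 'moment': [0.618, 0.292, 0.21], 'grasp_force': 58.027, 'grip_width': 0.202}
-0.526206886577326
```

send_rows(moves=[[[-0.06,-0.109,0],[0,0,0.5],0],[[-0.06,-0.109,0],[0,0,0.5],0],[[-0.051,-0.113,0],[0,0,0.5],0],[[-0.051,-0.114,0],[0,0,0.5],0]])

```text
time: 14.42
position: [519.5, 297.0, 118.4]
eef_rot: [0.001, 0.182, 0.983, 0.0]
contact_force: [1.0, 1.1, -4.4]
grip_width: 0.198
grasp_force: 58.0
```

send_rows(moves=[[[-0.042,-0.117,0],[0,0,0.5],0],[[-0.042,-0.118,0],[0,0,0.5],0],[[-0.032,-0.12,0],[0,0,0.5],0],[[-0.032,-0.121,0],[0,0,0.5],0]])

```text
time: 14.75
position: [513.5, 277.9, 118.3]
eef_rot: [0.0, 0.103, 0.995, 0.0]
contact_force: [1.2, 2.1, -6.3]
grip_width: 0.203
grasp_force: 58.0
```

```bash
python3 -c "
from h import *
st();print(pose()[1])"
```

```text
{'time': 14.75, 'joint_positions': [-0.769, 0.255, 0.263, 1.759, -0.072, 1.136, 0.881], 'position': [513.466, 277.915, 118.323], 'eef_rot': [0.0, 0.103, 0.995, 0.0], 'contact_force': [1.247, 2.065, -6.273], 'moment': [0.496, 0.508, 0.209], 'grasp_force': 58.026, 'grip_width': 0.203}
-0.20606146169790085
```

send_rows(moves=[[[-0.023,-0.122,0],[0,0,0.5],0],[[-0.022,-0.123,0],[0,0,0.5],0],[[0,0,0],[0,0,0],0]])

```text
time: 15.0
position: [511.6, 267.0, 118.2]
eef_rot: [0.0, 0.064, 0.998, -0.0]
contact_force: [0.1, 0.6, -6.9]
grip_width: 0.204
grasp_force: 58.0
```

send_rows(moves=[[[-0.013,-0.124,0],[0,0,0.5],0],[[0,0,0],[0,0,0],0]])

```text
time: 15.17
position: [511.0, 262.2, 118.1]
eef_rot: [-0.0, 0.045, 0.999, -0.0]
contact_force: [0.2, 1.1, -5.0]
grip_width: 0.202
grasp_force: 58.0
```

```bash
python3 -c "
from h import *
st();print(pose()[1])"
```

```text
{'time': 15.167, 'joint_positions': [-0.745, 0.237, 0.256, 1.781, -0.065, 1.132, 1.014], 'position': [510.998, 262.189, 118.107], 'eef_rot': [-0.0, 0.045, 0.999, -0.0], 'contact_force': [0.246, 1.142, -5.031], 'moment': [0.252, 0.603, 0.121], 'grasp_force': 58.008, 'grip_width': 0.202}
-0.08963558868542165
```

send_rows(moves=[[[-0.013,-0.124,0],[0,0,0.5],0],[[0,0,0],[0,0,0],0]])

```text
time: 15.33
position: [510.5, 257.5, 118.1]
eef_rot: [-0.0, 0.025, 1.0, -0.0]
contact_force: [-0.2, 0.9, -6.1]
grip_width: 0.201
grasp_force: 58.0
```

send_rows(moves=[[[-0.003,-0.125,0],[0,0,0.5],0],[[0,0,0],[0,0,0],0]])

```text
time: 15.5
position: [510.3, 252.7, 118.1]
eef_rot: [-0.0, 0.005, 1.0, -0.0]
contact_force: [-0.3, 0.4, -5.6]
grip_width: 0.201
grasp_force: 58.0
```

```bash
python3 -c "
from h import *
st();print(pose()[1])"
```

```text
{'time': 15.5, 'joint_positions': [-0.728, 0.227, 0.252, 1.793, -0.062, 1.13, 1.104], 'position': [510.341, 252.654, 118.083], 'eef_rot': [-0.0, 0.005, 1.0, -0.0], 'contact_force': [-0.286, 0.422, -5.615], 'moment': [0.231, 0.692, 0.098], 'grasp_force': 58.007, 'grip_width': 0.201}
-0.010442662574780215
```

send_rows(moves=[[[-0.002,-0.094,0],[0,0,0.375],0],[[0,0,0],[0,0,0],0]])

```text
time: 15.67
position: [510.3, 249.3, 118.1]
eef_rot: [-0.0, -0.01, 1.0, -0.0]
contact_force: [-0.1, 1.1, -6.6]
grip_width: 0.204
grasp_force: 58.0
```

send_rows(moves=[[[0.003,-0.094,0],[0,0,0.375],0],[[0,0,0],[0,0,0],0]])

```text
time: 15.83
position: [510.3, 246.0, 118.1]
eef_rot: [-0.0, -0.025, 1.0, 0.0]
contact_force: [-0.4, 1.9, -6.3]
grip_width: 0.203
grasp_force: 58.0
```

```bash
python3 -c "
from h import *
st();print(pose()[1])"
```

```text
{'time': 15.833, 'joint_positions': [-0.716, 0.22, 0.249, 1.801, -0.06, 1.128, 1.174], 'position': [510.306, 245.965, 118.149], 'eef_rot': [-0.0, -0.025, 1.0, 0.0], 'contact_force': [-0.421, 1.911, -6.284], 'moment': [0.365, 0.689, 0.2], 'grasp_force': 58.027, 'grip_width': 0.203}
0.04981403643573845
```

send_rows(moves=[[[0.005,-0.094,0],[0,0,0.375],0],[[0,0,0],[0,0,0],0]])

```text
time: 16.0
position: [510.5, 242.9, 118.2]
eef_rot: [0.0, -0.04, 0.999, 0.001]
contact_force: [0.2, 3.0, -7.6]
grip_width: 0.205
grasp_force: 58.0
```

send_rows(moves=[[[0.007,-0.094,0],[0,0,0.375],0],[[0,0,0],[0,0,0],0]])

```text
time: 16.17
position: [510.7, 240.9, 118.4]
eef_rot: [0.0, -0.055, 0.998, 0.002]
contact_force: [0.4, 5.4, -7.9]
grip_width: 0.2
grasp_force: 58.1
```

```bash
python3 -c "
from h import *
st();print(pose()[1])"
```

```text
{'time': 16.167, 'joint_positions': [-0.703, 0.214, 0.246, 1.807, -0.061, 1.125, 1.243], 'position': [510.726, 240.912, 118.381], 'eef_rot': [0.0, -0.055, 0.998, 0.002], 'contact_force': [0.354, 5.411, -7.874], 'moment': [1.114, 0.552, -0.357], 'grasp_force': 58.103, 'grip_width': 0.2}
0.10957349003767813
```

send_rows(moves=[[[0.004,-0.05,0],[0,0,0.2],0],[[0,0,0],[0,0,0],0]])

```text
time: 16.33
position: [510.8, 240.2, 118.5]
eef_rot: [0.001, -0.062, 0.998, 0.003]
contact_force: [0.6, 7.9, -8.2]
grip_width: 0.203
grasp_force: 58.4
```

```bash
python3 -c "
from h import *
st();print(pose()[1])"
```

```text
{'time': 16.333, 'joint_positions': [-0.7, 0.213, 0.244, 1.808, -0.062, 1.124, 1.261], 'position': [510.809, 240.203, 118.478], 'eef_rot': [0.001, -0.062, 0.998, 0.003], 'contact_force': [0.622, 7.879, -8.228], 'moment': [1.491, 0.547, -0.739], 'grasp_force': 58.405, 'grip_width': 0.203}
0.12470791871162223
```

The stop is felt: sideways push 7.9 N and rising, about 55 degrees turned. I'll ease the twist and let it down.

send_rows(moves=[[[-0.004,0.09,0],[0,0,-0.35],0],[[0,0,-0.04],[0,0,0],0],[[0,0,-0.04],[0,0,0],0],[[0,0,0],[0,0,0],0]])

```text
time: 16.67
position: [511.4, 241.5, 115.8]
eef_rot: [0.001, -0.05, 0.999, 0.001]
contact_force: [-0.6, 4.9, -1.1]
grip_width: 0.197
grasp_force: 58.0
```

send_rows(moves=[[[0,0,-0.04],[0,0,0],0],[[0,0,-0.03],[0,0,0],0],[[0,0,0],[0,0,0],0]])

```text
time: 16.92
position: [511.8, 241.5, 113.7]
eef_rot: [0.002, -0.05, 0.999, 0.001]
contact_force: [-2.5, 4.6, 2.3]
grip_width: 0.199
grasp_force: 58.0
```

```bash
python3 -c "
from h import *
st();print(pose()[1])"
```

```text
{'time': 16.917, 'joint_positions': [-0.705, 0.22, 0.246, 1.81, -0.061, 1.115, 1.233], 'position': [511.797, 241.504, 113.721], 'eef_rot': [0.002, -0.05, 0.999, 0.001], 'contact_force': [-2.527, 4.624, 2.331], 'moment': [1.035, 0.282, -0.147], 'grasp_force': 58.009, 'grip_width': 0.199}
0.09980609045783595
```

send_rows(moves=[[[-0.003,0.06,0],[0,0,-0.25],0],[[0,0,-0.03],[0,0,0],0],[[0,0,0],[0,0,0],0]])

```text
time: 17.17
position: [511.4, 242.7, 111.3]
eef_rot: [0.001, -0.04, 0.999, 0.0]
contact_force: [1.5, 3.7, -0.1]
grip_width: 0.202
grasp_force: 58.1
```

```bash
python3 -c "
from h import *
st();print(pose()[1])"
```

```text
{'time': 17.167, 'joint_positions': [-0.709, 0.224, 0.248, 1.81, -0.061, 1.112, 1.211], 'position': [511.396, 242.651, 111.279], 'eef_rot': [0.001, -0.04, 0.999, 0.0], 'contact_force': [1.491, 3.689, -0.113], 'moment': [0.809, 0.1, 0.232], 'grasp_force': 58.053, 'grip_width': 0.202}
0.08007780846660362
```

send_rows(moves=[[[-0.001,0.02,-0.03],[0,0,-0.1],0],[[0,0,0],[0,0,0],0],[[0,0,0],[0,0,0],0]])

```text
time: 17.42
position: [511.5, 243.3, 110.1]
eef_rot: [0.001, -0.036, 0.999, 0.0]
contact_force: [1.6, 4.3, -0.5]
grip_width: 0.202
grasp_force: 58.1
```

```bash
python3 -c "
from h import *
st();print(pose()[1])"
```

```text
{'time': 17.417, 'joint_positions': [-0.71, 0.226, 0.248, 1.811, -0.061, 1.11, 1.202], 'position': [511.494, 243.306, 110.145], 'eef_rot': [0.001, -0.036, 0.999, 0.0], 'contact_force': [1.592, 4.264, -0.453], 'moment': [0.809, -0.323, 0.372], 'grasp_force': 58.106, 'grip_width': 0.202}
0.0716240850899732
```

send_rows(moves=[[[0,0,0],[0,0,0],0],[[0,0,0],[0,0,0],0],[[0,0,0],[0,0,0],0]], squeeze=8)

```text
time: 17.67
position: [511.5, 242.9, 110.1]
eef_rot: [0.001, -0.035, 0.999, 0.0]
contact_force: [2.3, 3.6, -0.0]
grip_width: 0.208
grasp_force: 8.0
```

```bash
python3 -c "
from h import *
st();print(pose()[1])"
```

```text
{'time': 17.667, 'joint_positions': [-0.71, 0.226, 0.248, 1.811, -0.061, 1.11, 1.201], 'position': [511.502, 242.919, 110.062], 'eef_rot': [0.001, -0.035, 0.999, 0.0], 'contact_force': [2.268, 3.644, -0.028], 'moment': [0.747, -0.624, 0.162], 'grasp_force': 8.022, 'grip_width': 0.208}
0.07051955350680261
```

Only a sideways strain at the handle is left (2.3, 3.6 N), because it is still leaning on the stop. I'll relax that before opening.

send_rows(moves=[[[0.03,0.06,0],[0,0,-0.1],0],[[0,0,0],[0,0,0],0],[[0,0,0],[0,0,0],0]])

```text
time: 17.92
position: [511.5, 244.5, 109.3]
eef_rot: [-0.001, -0.031, 1.0, -0.001]
contact_force: [-0.1, 0.3, -0.2]
grip_width: 0.209
grasp_force: 8.0
```

```bash
python3 -c "
from h import *
st();print(pose()[1])"
```

```text
{'time': 17.917, 'joint_positions': [-0.712, 0.231, 0.249, 1.807, -0.062, 1.113, 1.191], 'position': [511.513, 244.503, 109.349], 'eef_rot': [-0.001, -0.031, 1.0, -0.001], 'contact_force': [-0.143, 0.331, -0.158], 'moment': [0.219, -0.073, 0.036], 'grasp_force': 7.984, 'grip_width': 0.209}
0.06239116190322491
```

Forces are now near zero, so it is carried by the collar. I'll check the lock with a gentle clockwise test.

send_rows(moves=[[[0,0.125,0],[0,0,-0.5],0],[[0,0.125,0],[0,0,-0.5],0],[[0,0.1,0],[0,0,-0.4],0],[[0,0,0],[0,0,0],0]], squeeze=25)

```text
time: 18.25
position: [511.3, 259.1, 109.4]
eef_rot: [-0.001, 0.025, 1.0, -0.001]
contact_force: [-0.5, -0.2, 1.3]
grip_width: 0.207
grasp_force: 25.0
```

```bash
python3 -c "
from h import *
st();print(pose()[1])"
```

```text
{'time': 18.25, 'joint_positions': [-0.737, 0.244, 0.254, 1.791, -0.067, 1.116, 1.06], 'position': [511.329, 259.149, 109.43], 'eef_rot': [-0.001, 0.025, 1.0, -0.001], 'contact_force': [-0.457, -0.204, 1.319], 'moment': [0.055, -0.028, -0.101], 'grasp_force': 24.986, 'grip_width': 0.207}
-0.049479770970453085
```

send_rows(moves=[[[0.002,0.09,0],[0,0,-0.375],0],[[0,0,0],[0,0,0],0]])

```text
time: 18.42
position: [511.5, 262.2, 109.4]
eef_rot: [-0.001, 0.039, 0.999, -0.001]
contact_force: [-0.8, -0.5, 1.1]
grip_width: 0.202
grasp_force: 25.0
```

send_rows(moves=[[[0.004,0.09,0],[0,0,-0.375],0],[[0,0,0],[0,0,0],0]])

```text
time: 18.58
position: [511.7, 264.9, 109.3]
eef_rot: [-0.001, 0.054, 0.999, -0.001]
contact_force: [-1.7, -2.9, 1.4]
grip_width: 0.202
grasp_force: 25.1
```

```bash
python3 -c "
from h import *
st();print(pose()[1])"
```

```text
{'time': 18.583, 'joint_positions': [-0.749, 0.251, 0.258, 1.784, -0.068, 1.119, 0.994], 'position': [511.67, 264.873, 109.313], 'eef_rot': [-0.001, 0.054, 0.999, -0.001], 'contact_force': [-1.666, -2.906, 1.411], 'moment': [-0.646, 0.159, 0.381], 'grasp_force': 25.118, 'grip_width': 0.202}
-0.10809066599230865
```

The pocket wall resists at about -0.09 rad, so the lugs are locked in their pockets. I'll turn it back near the stop and release.

send_rows(moves=[[[-0.005,-0.12,0],[0,0,0.5],0],[[-0.003,-0.12,0],[0,0,0.5],0],[[0,-0.125,0],[0,0,0.5],0],[[0,-0.1,0],[0,0,0.4],0],[[0,0,0],[0,0,0],0]])

```text
time: 19.0
position: [512.1, 247.0, 109.8]
eef_rot: [0.0, -0.022, 1.0, 0.0]
contact_force: [-0.4, -0.6, 0.2]
grip_width: 0.207
grasp_force: 25.0
```

send_rows(moves=[[[0,0,0],[0,0,0],0],[[0,0,0],[0,0,0],0]], squeeze=5)

```text
time: 19.17
position: [512.1, 247.7, 109.7]
eef_rot: [0.0, -0.021, 1.0, -0.0]
contact_force: [-0.0, -0.9, -0.8]
grip_width: 0.207
grasp_force: 5.0
```

send_rows(moves=[[[0,0,0],[0,0,0],22],[[0,0,0],[0,0,0],30],[[0,0,0],[0,0,0],50],[[0,0,0],[0,0,0],50],[[0,0,0],[0,0,0],50]])

```text
time: 19.58
position: [511.7, 248.3, 109.8]
eef_rot: [-0.0, -0.022, 1.0, 0.0]
contact_force: [0.0, -0.6, 0.1]
grip_width: 0.471
grasp_force: 0.0
```

```bash
python3 - <<'E'
from h import *
st();print(pose()[1])
E
```

```text
{'time': 19.583, 'joint_positions': [-0.717, 0.233, 0.248, 1.804, -0.063, 1.113, 1.168], 'position': [511.691, 248.254, 109.768], 'eef_rot': [-0.0, -0.022, 1.0, 0.0], 'contact_force': [0.003, -0.634, 0.07], 'moment': [-0.003, 0.02, 0.021], 'grasp_force': 0.0, 'grip_width': 0.471}
0.04345324664522332
```

send_rows(moves=[[[0,0,0.3],[0,0,0],50],[[0,0,0.4],[0,0,0],50],[[-0.1,0,0.5],[0,0,0],50],[[-0.3,0,0.5],[0,0,0],50],[[-0.6,0,0.3],[0,0,0],50]])

```text
time: 20.0
position: [474.3, 247.9, 193.0]
eef_rot: [0.002, -0.02, 1.0, 0.001]
contact_force: [0.0, 0.4, 0.8]
grip_width: 0.572
grasp_force: 0.0
```

send_rows(moves=[[[-0.4,-0.8,0],[0,0,0],50],[[-0.2,-0.8,0],[0,0,0],50],[[0,-0.8,0],[0,0,0],50],[[0,-0.8,0],[0,0,0],50],[[0,0,0],[0,0,0],50]])

```text
time: 20.42
position: [448.4, 113.2, 191.2]
eef_rot: [0.001, -0.017, 1.0, -0.001]
contact_force: [0.6, -0.3, 0.2]
grip_width: 0.574
grasp_force: 0.0
```

```bash
python3 - <<'E'
from h import *
b=env.capture("side");a=env.capture("top");st()
cv2.imwrite("pics/j.png",np.hstack([cv2.resize(b[130:330,160:300,::-1],(420,600),interpolation=cv2.INTER_CUBIC),cv2.resize(a[110:310,180:300,::-1],(360,600),interpolation=cv2.INTER_CUBIC)]))
for n in("handle","lugs","nozzle_mid","mould_mid","jar_mid"):
  P=[]
  for c in("side","top"):
    r=env.spot_point(n,c)
    if r:P.append((c,r[0]["centre"]))
  print(n,[np.round(q[1],1) for q in P],tri(P).round(1) if len(P)==2 else "")
E
```

```text
{'time': 20.517, 'joint_positions': [-0.656, -0.072, 0.327, 1.948, 0.023, 1.26, 1.274], 'position': [448.207, 119.077, 190.992], 'eef_rot': [0.001, -0.02, 1.0, 0.001], 'contact_force': [0.083, 0.626, 0.152], 'moment': [0.092, 0.053, 0.024], 'grasp_force': 0.0, 'grip_width': 0.572}
handle [array([240.6, 223.9]), array([222.5, 222.2])] [497.6 242.9 129.8]
lugs [array([213.1, 185.6]), array([326.3, 117.2])] [840.6  81.8 -10. ]
nozzle_mid [array([251.8, 281.2]), array([220.1, 166.5])] [ 661.5  229.4 -185.1]
mould_mid [array([208.7, 309.7]), array([185.5, 255.5])] [4.181e+02 3.497e+02 3.000e-01]
jar_mid [array([320.3, 116.5])]
```

View pics/j.png

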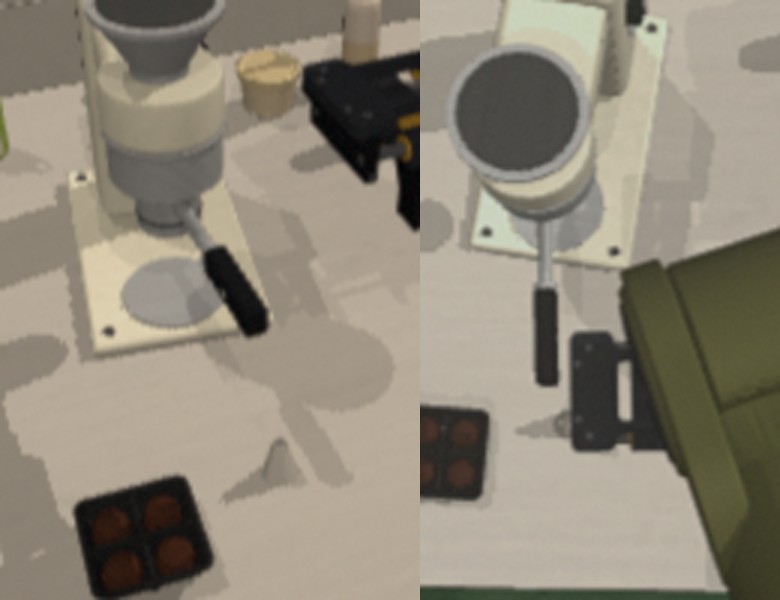

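The carrier hangs level in the collar, with its handle at (235,290) in the side view and (545,335) in the top view. The nozzle and mould are where they were. I'm handing it in.

```bash
python3 -c "
from bench import env
print(env.hand_in())"
```

```text
the job is handed in; nothing more can be done
None
```

The nozzle carrier is fitted in the depositor's collar, turned to the stop with its lugs in the pockets and hanging upright; the nozzle and mould sit undisturbed, the gripper never worked near the jar, and the job is handed in.

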